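Hang the pine caddy on the cupboard's wall cleat

TASK

Hang the small pine caddy on the wooden wall cleat: tip its lower edge out from the board, hook its angled rear strip over the cleat's lip on a stretch well clear of the end block, let it drop right down into the slot and swing its foot in under the cleat so that it locks flat against the board. Then slide it along the cleat until you feel it butt lightly but surely against the end block, and let go. Work gently, never forcing wood against wood, and leave the jars, the turntable and the other things alone.

Things in the scene. Friction and masses are not known exactly. Their poses are not given: they have to be found in the camera images.
- caddy: small open pine tray caddy with a carrying bar, 110 wide (y), 120 deep, 141 tall, 0.2 to 0.4 kg, loose, standing on the worktop. Origin at its underside, mid-width, in its rear plane (x 0); z up, +x out through the rear (into the board when hung). In its frame, mm: back plate x -34 to -26, z 0 to 104; floor and 44 high front to x -120; end plates y +-47 to +-55, up to z 141
- strip_tip (a point): lower edge of the caddy's angled rear strip, mid-width: x -5, z 67 mm in the caddy's frame; the strip sits on it. The strip is 4 mm thick, 110 wide, leaves the back plate's top and runs down and rearward, 35 degrees from upright, to this edge; its lower end's other edge is at x -1.7, z 69.3
- foot (a point): middle of the rear face of the caddy's foot strip: x 0, y 0, z 6 mm in the caddy's frame. The foot strip runs over the whole width behind the back plate: x -26 to 0, z 0 to 12
- handle (a point): centre of the caddy's handle bar: x -70, y 0, z 130 mm in the caddy's frame. The bar is 12 mm thick (x), 16 mm tall (z) and 94 mm long (y) between the end plates; free for 28 mm in front and behind, and 25 mm below
- caddy_side (a point): middle of the caddy's side that meets the end block: x -30, y -55, z 52 mm in the caddy's frame. It butts when this point has y = 0 in the block's frame
- board: fixed upright pine board, 340 long, 178 tall, 18 thick, with the wall cleat on its front. Origin in its front face, mid-length, at worktop level; z up, +x into the board (away from the free side where the caddy hangs), y along the cleat. In its frame, mm: the cleat (y -160 to 160) is a batten x -20 to 0, z 67 to 117, topped by a lip leaning out, away from the board, up to z 132
- cleat_lip (a point): upper inner edge of the cleat's lip, mid-length: x -15.5, z 132 mm in the board's frame. The lip (all within x -20) leans out 35 degrees from upright; the slot between it and the board is 15.5 mm wide here and narrows to 5 at its flat floor, z 117. The strip's lower edge comes to rest on that floor, against the lip (x -5)
- hang (a point): x 0, y 0, z 50 mm in the board's frame: hung and locked, the caddy has the board's axes and its origin at this x and z; its foot is then against the board, 5 mm under the cleat. The foot cannot pass the cleat level: lower the strip to the slot's floor with the caddy turned about y, lower edge out 21 to 28 degrees, then swing it in; until the strip is right down the foot will not go under
- endblock: rigid pine block fixed across the cleat near the board's -y end: x -42 to 0, y -30 to 0, z 57 to 151 mm in its frame. Origin in the face that looks along +y (towards the caddy), in the plane of the board's face, at worktop level; axes as the board's. Its touch is felt as a force along y, on top of a steady sliding friction of some 0.5 to 5 N
- jar1: squat glass jar with a black twist cap, 60 across, 60 tall, on the turntable; origin under its centre
- jar2: like jar1, on the turntable
- jar3: like jar1, on the turntable
- jar4: like jar1, on the worktop
- mortar: white ceramic mortar, 90 across, 58 tall, on the turntable; origin under its centre
- pestle: white ceramic pestle standing on its thick end, 30 across, 105 tall, on the turntable; origin under its centre
- strainer: steel tea strainer, bowl 68 across, 26 tall, with a thin handle to 125 from the centre, on the worktop; origin under the bowl
- funnel: small green plastic funnel standing mouth down, 76 across, 62 tall, on the worktop before the board's +y end; origin under its centre
- turntable (a joint): angle of the wooden turntable disc (290 across, top 30 above the worktop) on its grey base; turns freely with little friction
Things that resemble listed ones, but are neither listed nor needed, are in the scene too. Of the things like the caddy, leave any that is green or orange; of the rest the larger one is meant.

How it is judged (in metres and radians):
On the way, in this order (a step that is already met when the one before it is completed fails the run):
1. the caddy, tipped with its lower edge out, has its angled strip down behind the cleat's lip, well clear of the end block (z of strip_tip in the frame of board between 0.112 and 0.124 m and x of strip_tip in the frame of board between -0.012 and 0.002 m and angle between the z axis of caddy and the z axis of board, either way round above 0.15 rad and y of caddy_side in the frame of endblock above 0.01 m), for 0.1 s.
2. the caddy hangs fully down and flat against the board, its foot under the cleat, still clear of the end block (z of caddy in the frame of board between 0.047 and 0.0525 m and x of caddy in the frame of board above -0.003 m and angle between the z axis of caddy and the z axis of board, either way round below 0.05 rad and angle between the x axis of caddy and the x axis of board, either way round below 0.05 rad and y of caddy_side in the frame of endblock above 0.01 m), for 0.2 s.
3. the hung caddy is felt to press on the end block (more than 2 N) (contact force between caddy and endblock above 2 N and z of caddy in the frame of board below 0.0525 m and x of caddy in the frame of board above -0.004 m), for 0.1 s.
At the end, for the whole second after the job is handed in: The caddy hangs on the cleat, released and at rest: underside within 2.5 mm of its fully seated height, flat against the board (within 3 mm and 0.05 rad), its side within 2 mm of the end block (z of caddy in the frame of board between 0.047 and 0.0525 m and x of caddy in the frame of board above -0.003 m and angle between the z axis of caddy and the z axis of board, either way round below 0.05 rad and angle between the x axis of caddy and the x axis of board, either way round below 0.05 rad and y of caddy_side in the frame of endblock below 0.002 m and linear speed of caddy below 0.01 m/s); the robot touches nothing.
It fails at once if the caddy is forced against the board and cleat (contact forces over 50 N in sum) (contact force between caddy and board above 50 N).
It fails at once if the caddy is rammed against the end block (over 20 N) (contact force between caddy and endblock above 20 N).
It fails at once if a jar, the mortar, the pestle, the strainer or the funnel is moved more than 25 mm (distance of any of jar1, jar2, jar3, jar4, mortar, pestle, strainer, funnel from where it was at the start of the episode above 0.025 m).
It fails at once if the turntable is turned more than 0.15 rad (value of joint turntable above 0.15 rad or value of joint turntable below -0.15 rad).
It also fails if it takes over 69 s, if anything falls off the work surface, if the arm or the gripper's body presses on something with over 40 N, if the wrist force passes 120 N, or if a joint passes its speed limit or range.

ROBOT

A 6-joint arm with a two-finger parallel gripper is mounted at the origin on the work surface. World frame = base frame: x ahead of the robot, y to its left, z up, the work surface at z = 0. Lengths are in mm, angles in rad, forces in N, time in s.
With the tool pointing down it reaches from about 250 to 725 mm from the base axis. Payload 9.7 kg.
Tool frame: the origin (TCP) lies midway between the tips of the shut fingers; the grasp point (between the pads) lies 19 mm behind it; z points along the fingers, x is the direction in which the jaws open and shut, and the axes are right-handed (so a half turn about z gives the same grasp; the last joint's range is limited). The gripper opens to 85 mm and grips with 20 to 120 N. Pads are 22 mm wide; open, the fingers measure 114 mm over their backs; the gripper's body (76 mm by 85 mm) begins 54 mm behind the grasp point. The pads swing forward as they close: fully open they stand 13 mm farther back than shut.
Start: joints at [-1.192, 0.087, 0.176, 1.66, 0, 1.571], TCP at [203.39, -511.008, 231.284] pointing down, gripper open.
Joint ranges: [-3.13, 3.13], [-0.85, 1.81], [-1.15, 1.24], [-2.2, 2.28], [-1.44, 1.52], [-3.14, 3.14]. Speed limits (rad/s): [2.22, 2.22, 2.57, 3.14, 3.14, 3.14].

INTERFACE

Orientations are given as a rotation vector (axis times angle).
In Python, from bench import robot, eyes, close_job gives the robot as it stands. Calls block until the motion is done:
- robot.move_to(position, orientation): joint-space move of the TCP to a pose.
- robot.line_to(position, vel=150, attitude=None, until_force=None): straight line of the TCP; attitude=None keeps the orientation; vel is the mean speed in mm/s. With until_force (N) it stops when the force on the tool has changed by that much, and returns True; else False.
- robot.goto_joints(angles): joint-space move.
- robot.command_gripper(opening): opening from 0.0 (shut) to 1.0 (fully open); the grip force is fixed at half the most; returns when the fingers have stopped.
- robot.hold(seconds).
- robot.solve_ik(position, orientation): joint angles nearest the present ones, or None.
- robot.get_state(): the state.
- eyes.camera(name): name is "scene" or "top"; returns (picture, depth): 480x640x3 uint8, red, green, blue; 480x640 float32, mm along the optical axis (not along the pixel's ray), 0 where there is no reading.
- eyes.get_calibration(name): a dict with "intrinsics" (3x3 intrinsics, pixels), "dist" ([k1, k2, p1, p2, k3] as OpenCV has them; the pictures are not rectified), "rvec" (rotation vector, rad) and "tvec" (3), from world to camera coordinates, as OpenCV has them. Camera axes: x right, y down, z forward; pixel columns grow to the right and rows downward; lengths in mm; the calibration is good to about 2 mm. A picture is of the moment at which its call begins. get_calibration takes no time and is no camera call.
A pose or a line that the arm cannot do raises robot.PlanningError and nothing moves.
- close_job(): hands the job in, once; it reports no verdict.
The state is a dict: "time_s": time; "joints": joint angles; "joint_vel": joint speeds; "tau": joint torques, N m; "position": TCP position; "tool_rot": TCP orientation; "ft_force": force on the tool from outside, world axes, zero at the start; "ft_torque": the same for the moment, N m; "grip_width": opening from 0.0 (shut) to 1.0 (fully open).
Only numpy, scipy, OpenCV 4.12 (cv2) and the standard library are available. Lean on these libraries where they do the work, as an engineer would, in place of code of your own. Each camera call takes 0.05 s, during which the arm holds its last target. There are 200 camera calls.

## Working session

There is one attempt and no reset: what is moved stays moved. The work goes in short steps, each a Python script; the robot and the scene stay as the last script left them, time stands still between calls to the robot, and variables do not carry over. Pictures are saved under pics/ and viewed, about 8 in all and at most 12, crops included, and the job is handed in when it is done.

```bash
mkdir -p pics; ls; python3 - <<'E'
from bench import robot, eyes
import cv2,numpy as np
for n in("scene","top"):
    p,d=eyes.camera(n); cv2.imwrite(f"pics/{n}0.png",p[:,:,::-1]); np.savez(f"{n}0.npz",p=p,d=d)
    c=eyes.get_calibration(n); R=cv2.Rodrigues(np.array(c["rvec"],float))[0]
    print(n,c["intrinsics"],c["dist"],"pos",-R.T@np.array(c["tvec"]).ravel(),"fwd",R[2])
s=robot.get_state();print(s)
E
```

```text
pics
scene [[447.56832001   0.         325.59254375]
 [  0.         447.56832001 241.25063608]
 [  0.           0.           1.        ]] [-0.09599846  0.          0.          0.          0.        ] pos [1035.64399348 -541.75604824  793.72273806] fwd [-0.48091127  0.51049605 -0.71282406]
top [[594.25291421   0.         325.74504151]
 [  0.         594.25291421 244.87410266]
 [  0.           0.           1.        ]] [-0.00282384  0.          0.          0.          0.        ] pos [ 426.98062987  -58.2779771  1579.39479624] fwd [ 0.07464695  0.00617067 -0.99719093]
{'time_s': 0.1, 'joints': array([-1.19201858e+00,  8.73976291e-02,  1.75230864e-01,  1.65978278e+00,
        8.06826895e-06,  1.57080747e+00]), 'joint_vel': array([ 3.59229895e-05, -6.39896162e-04,  1.15495884e-03,  1.31630353e-03,
        9.22168006e-04, -6.62866420e-04]), 'tau': array([ 9.33887968e-04, -5.21562159e+01,  4.65651298e+01,  1.60286558e-02,
        1.30393906e-05, -9.80284483e-06]), 'position': array([ 203.3127156 , -510.83465806,  230.66702599]), 'tool_rot': array([-2.59937529e+00,  1.76316231e+00,  1.49172631e-03]), 'ft_force': array([0.94747896, 0.05511501, 0.88313902]), 'ft_torque': array([ 0.01316678,  0.06492659, -0.02408317]), 'grip_width': 0.9993231973462057}
```

View pics/scene0.png

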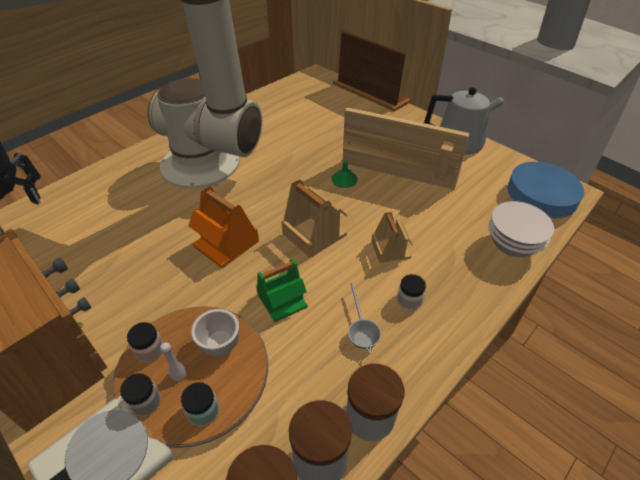

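View pics/top0.png

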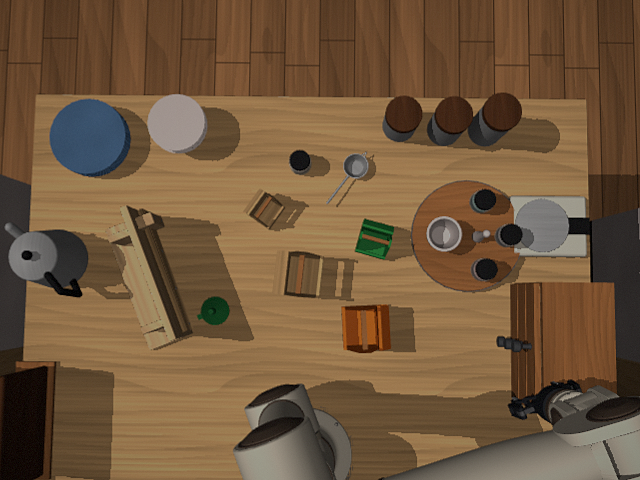

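Scene view: pine caddies are at scene (312,215)/top (302,275) and scene (392,238)/top (267,208); green is at top (375,238) and orange at top (366,328). The first pine one is larger, so it should be the one meant. The board is at top (150,280), end block at top (148,220), and funnel at (214,311). I'll confirm with a crop.

```bash
cat > h.py <<'E'
from bench import robot, eyes
import cv2,numpy as np
from scipy.spatial.transform import Rotation as Rot
def cal(n):
    c=eyes.get_calibration(n); return np.array(c["intrinsics"]),np.array(c["dist"],float),np.array(c["rvec"],float).ravel(),np.array(c["tvec"],float).ravel()
def cloud(n,d):
    K,D,r,t=cal(n); v,u=np.mgrid[0:480,0:640]
    q=cv2.undistortPoints(np.stack([u,v],-1).reshape(-1,1,2).astype(float),K,D).reshape(480,640,2)
    R=cv2.Rodrigues(r)[0]; P=np.dstack([q*d[...,None],d])
    P=(P-t)@R; P[d==0]=np.nan; return P
def ray(n,px,z):
    K,D,r,t=cal(n); R=cv2.Rodrigues(r)[0]
    q=cv2.undistortPoints(np.array(px,float).reshape(-1,1,2),K,D).reshape(-1,2)
    w=np.c_[q,np.ones(len(q))]@R; C=-R.T@t; return C+w*((z-C[2])/w[:,2])[:,None]
def proj(n,P):
    K,D,r,t=cal(n); return cv2.projectPoints(np.array(P,float).reshape(-1,1,3),r,t,K,D)[0].reshape(-1,2)
E
python3 - <<'E'
from h import *
T=np.load("top0.npz");S=np.load("scene0.npz")
a=cv2.resize(T["p"][180:360,100:360],None,fx=3,fy=3,interpolation=cv2.INTER_CUBIC)
cv2.imwrite("pics/c1.png",a[:,:,::-1])
b=cv2.resize(S["p"][100:270,270:480],None,fx=3.5,fy=3.5,interpolation=cv2.INTER_CUBIC)
cv2.imwrite("pics/c2.png",b[:,:,::-1])
P=cloud("top",T["d"]); 
for (u,v) in [(302,275),(267,208),(150,280),(148,220),(214,311),(285,270),(320,275),(300,340)]: print(u,v,P[v,u].round(1))
# noise
print(np.nanstd(P[230:260,200:230,2]),np.nanmean(P[230:260,200:230,2]))
h=P[180:360,100:360,2]; 
cv2.imwrite("pics/hm.png",cv2.resize(cv2.applyColorMap(np.clip(np.nan_to_num(h)*1.4,0,255).astype(np.uint8),cv2.COLORMAP_JET),None,fx=3,fy=3,interpolation=cv2.INTER_NEAREST))
E
```

```text
302 275 [464.1  13.3   8.8]
267 208 [641.6 109.2   7.6]
150 280 [444.4 364.4 176.6]
148 220 [589.3 380.8 154.4]
214 311 [368.5 235.8  49.1]
285 270 [473.8  51.4 103.5]
320 275 [463.9 -34.8  41. ]
300 340 [293.5  16.4   3.9]
3.618637054461605 1.4331987404911786
```

View pics/c1.png

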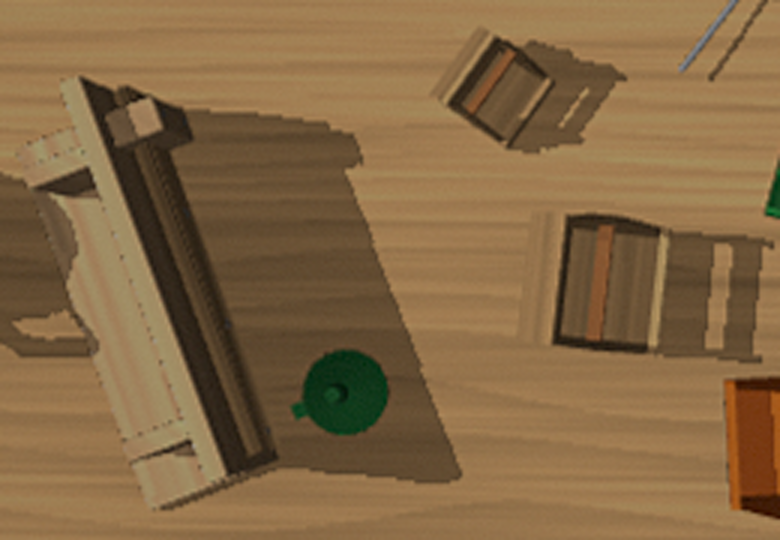

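View pics/c2.png

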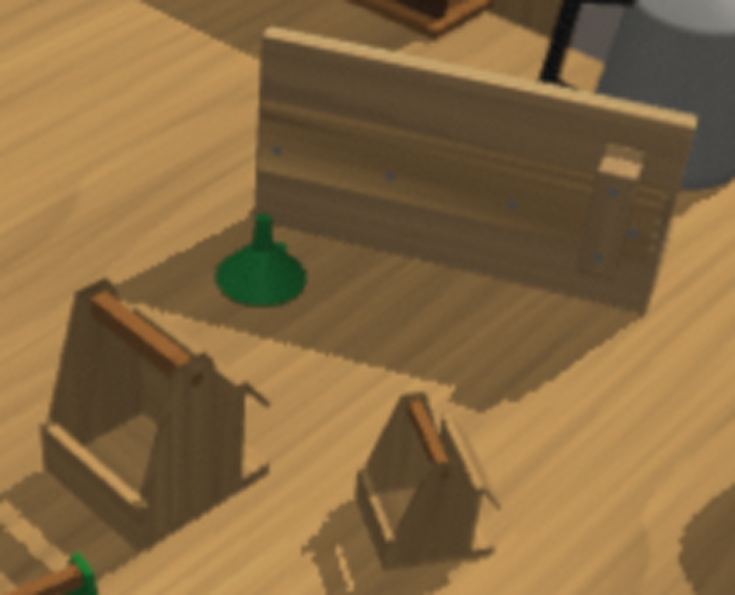

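Crop: the larger pine caddy, confirmed, at top (302,275), has its bar at (300,273), rear strip to the left (towards the board) and front board to the right. The end block top is at top (145,220). Now the sub-pixel measurements.

```bash
cat >> h.py <<'E'
def edge(img,p0,p1,half=6,sign=0,n=60,m=.06):
    """subpixel step edge near segment; returns two points of the fitted line near p0,p1, rms"""
    g=cv2.GaussianBlur(cv2.cvtColor(img,cv2.COLOR_RGB2GRAY).astype(np.float32),(0,0),.8)
    p0,p1=np.array(p0,float),np.array(p1,float); d=(p1-p0)/np.linalg.norm(p1-p0); nn=np.array([-d[1],d[0]])
    s=np.arange(-half,half+.01,.1); pts=[]
    for f in np.linspace(m,1-m,n):
        q=p0+f*(p1-p0)+s[:,None]*nn
        pr=cv2.remap(g,q[:,0].astype(np.float32)[None],q[:,1].astype(np.float32)[None],cv2.INTER_LINEAR)[0]
        gr=np.gradient(cv2.GaussianBlur(pr[None],(0,0),4)[0]); gr=gr*sign if sign else abs(gr)
        pts.append(q[gr.argmax()])
    pts=np.array(pts,np.float32); vx,vy,x,y=cv2.fitLine(pts,cv2.DIST_HUBER,0,.01,.01).ravel()
    v=np.array([vx,vy]); c=np.array([x,y]); r=(pts-c)@np.array([-vy,vx])
    return [c+v*((p-c)@v) for p in(p0,p1)],np.median(abs(r))
E
python3 - <<'E'
from h import *
T=np.load("top0.npz")["p"];S=np.load("scene0.npz")["p"]
for n,I,a,b in(("top",T,(126.7,205.7),(177.7,338.3)),("scene",S,(345.7,111.4),(468,136.3))):
    e,r=edge(I,a,b,4); W=ray(n,e,178); d=W[1]-W[0]
    print(n,"board edge",np.round(e,1),r,W.round(1).tolist(),"ang",np.degrees(np.arctan2(d[1],d[0])))
for n,I,(u0,v0,u1,v1) in(("top",T,(285,248,318,302)),("scene",S,(290,178,332,212))):
    h=cv2.cvtColor(I[v0:v1,u0:u1],cv2.COLOR_RGB2HSV).astype(int)
    print(n,"hsv bar/pine",h[(v1-v0)//2,(300-u0 if n=="top" else 310-u0)],h[3,3])
    lab=cv2.cvtColor(I[v0:v1,u0:u1],cv2.COLOR_RGB2LAB).astype(int)
    m=((lab[...,1]>138)).astype(np.uint8)
    k,L,st,c=cv2.connectedComponentsWithStats(m); i=1+st[1:,4].argmax(); 
    rc=cv2.minAreaRect(np.argwhere(L==i)[:,::-1].astype(np.float32))
    ctr=np.array(c[i])+(u0,v0); bx=cv2.boxPoints(rc)+(u0,v0); bx=bx
    l=[np.linalg.norm(bx[1]-bx[0]),np.linalg.norm(bx[2]-bx[1])]; q=[(bx[0]+bx[3])/2,(bx[1]+bx[2])/2] if l[0]>l[1] else [(bx[0]+bx[1])/2,(bx[2]+bx[3])/2]
    W=ray(n,[ctr]+q,138); d=W[1]-W[2]; print(n,st[i,4],ctr.round(1),l,W.round(1).tolist(),np.linalg.norm(d),np.degrees(np.arctan2(d[1],d[0])))
a=T[212:236,128:168]; cv2.imwrite("pics/blk.png",cv2.resize(T[195:245,115:175],None,fx=10,fy=10,interpolation=cv2.INTER_NEAREST)[:,:,::-1])
E
```

```text
top board edge [[126.2 205.9]
 [175.7 339. ]] 0.06785246 [[619.9, 426.7, 178.0], [307.1, 299.2, 178.0]] ang -157.81898104471435
scene board edge [[346.  110. ]
 [468.1 136. ]] 0.09176792 [[310.2, 303.7, 178.0], [619.8, 430.1, 178.0]] ang 22.202486290698932
top hsv bar/pine [ 13 162 134] [ 16 128 138]
top 204 [299.5 273.9] [np.float64(38.6510409190596), np.float64(5.190283147280016)] [[463.6, 13.4, 138.0], [417.1, 18.0, 138.0], [510.2, 8.9, 138.0]] 93.58264517553796 174.47324737420035
scene hsv bar/pine [ 15 172 138] [ 17 136 161]
scene 152 [309.9 193.4] [np.float64(4.998738653849748), np.float64(31.733559763446138)] [[460.6, 14.2, 138.0], [412.9, 19.6, 138.0], [504.4, 9.7, 138.0]] 92.01455175471794 173.85599517183846
```

View pics/blk.png

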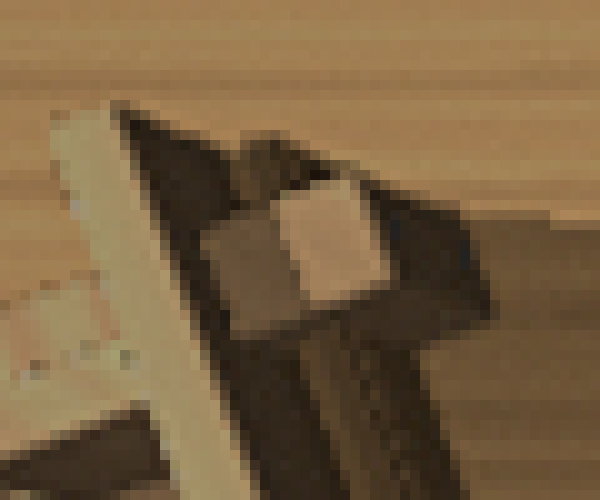

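Top crop: the end block's +y top edge runs (138,229)→(154.2,223.5). Both views agree on the board line within 3 mm and on its yaw (202.2°), and on the bar within 3 mm. Next is the IK check for all poses.

```bash
cat >> h.py <<'E'
# ---- estimates
BY=np.radians(112.19); CY=np.radians(84.2); C0=np.array([462.3,13.8])   # bar centre xy
B0=np.array([464.2,364.9,0.]); RB=Rot.from_euler("z",BY)
RTC=Rot.from_matrix(np.array([[1,0,0],[0,-1,0],[0,0,-1.]]))  # tool in caddy
FLIP=Rot.from_euler("z",np.pi)
G=np.array([-70,0,111.]); TIP=np.array([-5,0,67.])
def pose(tip,th,flip):
    """TCP pose with strip_tip at tip (board frame), tilt th deg"""
    R=RB*Rot.from_euler("y",th,degrees=True)
    p=B0+RB.apply(tip)+R.apply(G-TIP); r=R*RTC*(FLIP if flip else Rot.identity())
    return p,r.as_rotvec()
def toboard(p): return RB.inv().apply(np.asarray(p)-B0)
E
python3 - <<'E'
from h import *
e=ray("top",[(138,229),(154.2,223.5)],151); print("block +y edge in board",toboard(e).round(1))
print("funnel",toboard(ray("top",[(214.5,311)],40)).round(1), "corners",toboard([[619.9,426.7,178],[307.1,299.2,178],[310.2,303.7,178],[619.8,430.1,178]]).round(1))
yb=toboard(e).mean(0)[1]; y=yb+55+35; print("y",y)
for f in(0,1):
    r=(Rot.from_euler("z",CY)*RTC*(FLIP if f else Rot.identity())).as_rotvec()
    print(f,[None if q is None else np.round(q,2) for q in [robot.solve_ik([*C0,z],r) for z in(260,111)]])
    for t,th in(((-9.5,y,190),0),((-60,y,190),25.5),((-9.5,y,150),25.5),((-5,y,117),25.5),((-5,y,117),0),((-5,y-40,117),0),((-5,y-40,250),0)):
        p,v=pose(t,th,f); q=robot.solve_ik(p,v); print(t,th,p.round(0),None if q is None else np.round(q,2))
E
```

```text
block +y edge in board [[  -1.6 -111.   151. ]
 [ -42.8 -109.1  151. ]]
funnel [[-82.8 137.5  40. ]] corners [[  -1.6 -167.5  178. ]
 [  -1.5  170.3  178. ]
 [   1.5  165.7  178. ]
 [   1.6 -168.7  178. ]]
y -20.04079906591437
0 [array([ 0.03, -0.11,  0.04,  1.72,  0.  ,  0.13]), array([ 0.03, -0.13, -0.27,  1.43,  0.  ,  0.13])]
(-9.5, np.float64(-20.04079906591437), 190) 0 [511. 303. 234.] [ 0.54  0.2   0.3   1.68 -0.    0.15]
(-60, np.float64(-20.04079906591437), 190) 25.5 [520. 280. 258.] [ 0.69  0.3   0.42  1.83 -0.42  0.34]
(-9.5, np.float64(-20.04079906591437), 150) 25.5 [501. 327. 218.] [ 0.77  0.35  0.39  1.8  -0.41  0.42]
(-5, np.float64(-20.04079906591437), 117) 25.5 [500. 331. 185.] [ 0.78  0.34  0.33  1.73 -0.41  0.43]
(-5, np.float64(-20.04079906591437), 117) 0 [509. 308. 161.] [ 0.54  0.18  0.14  1.53 -0.    0.16]
(-5, np.float64(-60.04079906591437), 117) 0 [546. 323. 161.] [ 0.53  0.28  0.26  1.55 -0.    0.15]
(-5, np.float64(-60.04079906591437), 250) 0 [546. 323. 294.] [ 0.53  0.35  0.61  1.83 -0.    0.15]
1 [array([ 0.03, -0.11,  0.04,  1.72,  0.  , -3.01]), array([ 0.03, -0.13, -0.27,  1.43,  0.  , -3.01])]
(-9.5, np.float64(-20.04079906591437), 190) 0 [511. 303. 234.] [ 0.54  0.2   0.3   1.68 -0.   -2.99]
(-60, np.float64(-20.04079906591437), 190) 25.5 [520. 280. 258.] [ 0.69  0.3   0.42  1.83 -0.42 -2.81]
(-9.5, np.float64(-20.04079906591437), 150) 25.5 [501. 327. 218.] [ 0.77  0.35  0.39  1.8  -0.41 -2.72]
(-5, np.float64(-20.04079906591437), 117) 25.5 [500. 331. 185.] [ 0.78  0.34  0.33  1.73 -0.41 -2.72]
(-5, np.float64(-20.04079906591437), 117) 0 [509. 308. 161.] [ 0.54  0.18  0.14  1.53 -0.   -2.99]
(-5, np.float64(-60.04079906591437), 117) 0 [546. 323. 161.] [ 0.53  0.28  0.26  1.55 -0.   -3.  ]
(-5, np.float64(-60.04079906591437), 250) 0 [546. 323. 294.] [ 0.53  0.35  0.61  1.83 -0.   -3.  ]
```

```bash
python3 - <<'E'
from h import *
r=(Rot.from_euler("z",CY)*RTC).as_rotvec()
robot.command_gripper(.36)
robot.move_to([*C0,200],r); print(robot.get_state()["time_s"])
print("hit",robot.line_to([*C0,112],vel=90,until_force=8))
s=robot.get_state(); print(s["position"],s["grip_width"],s["ft_force"])
robot.command_gripper(0); s=robot.get_state(); print(s["position"],s["grip_width"],s["ft_force"],s["time_s"])
robot.line_to([*C0,160],vel=80); robot.hold(.2); s=robot.get_state(); print(s["position"],s["grip_width"],s["ft_force"],s["ft_torque"],s["time_s"])
robot.line_to([*C0,230],vel=120)
for n in("scene","top"):
    p,d=eyes.camera(n); np.savez(f"{n}1.npz",p=p,d=d); cv2.imwrite(f"pics/{n}1.png",p[:,:,::-1])
I=np.hstack([cv2.resize(np.load("scene1.npz")["p"][70:270,230:400],None,fx=2.3,fy=2.3),cv2.resize(np.load("top1.npz")["p"][180:380,230:400],None,fx=2.3,fy=2.3)])
cv2.imwrite("pics/g1.png",I[:,:,::-1])
E
```

```text
2.7667
hit False
[462.68532825  13.80377435 112.66825015] 0.3562245616448513 [ 0.20032661 -0.02657086 -0.62805669]
[462.78235466  13.99375635 112.62687524] 0.130412649076151 [0.2702852  2.19553159 3.46875082] 4.1917
[462.0348525   13.77966507 159.46549782] 0.12103410056348833 [-0.420603    0.22556943 -3.41805246] [-0.03468485 -0.02951916 -0.03885005] 5.1417
```

View pics/g1.png

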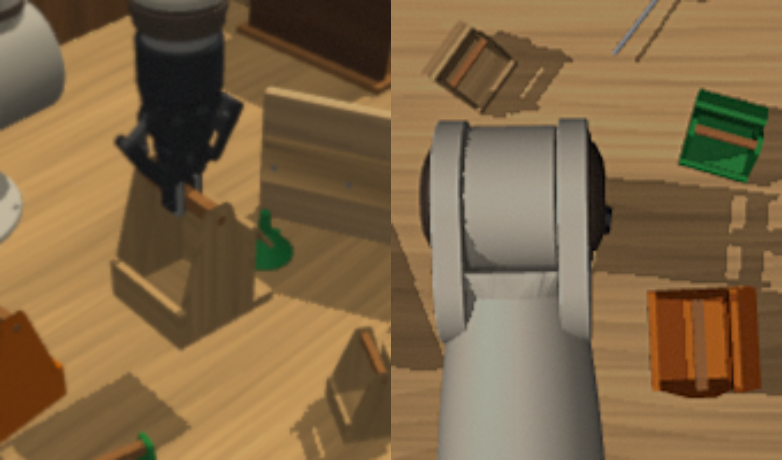

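```bash
sed -i 's/^G=.*/G=np.array([-70,0,112.6]); Y=-20.; TH=25.5/' h.py; cat >> h.py <<'E'
def line(tip,th,vel=60,uf=None):
    p,v=pose(tip,th,0); return robot.line_to(p,vel=vel,attitude=v,until_force=uf)
def rep(msg=""):
    s=robot.get_state(); R=Rot.from_rotvec(s["tool_rot"])*RTC.inv(); t=toboard(s["position"]+R.apply(TIP-G))
    th=np.degrees((RB.inv()*R).as_euler("zxy")); f=RB.inv().apply(s["ft_force"])
    print(msg,"tip",t.round(2),"rot zxy",th.round(2),"F",f.round(2),"w",round(s["grip_width"],3),"t",round(s["time_s"],2)); return t,f
E
python3 - <<'E'
from h import *
robot.move_to(*pose((-60,Y,190),TH,0)); rep()
line((-9.5,Y,152),TH,80); robot.hold(.3); rep()
p,d=eyes.camera("scene"); np.savez("scene2.npz",p=p,d=d)
cv2.imwrite("pics/s2.png",cv2.resize(p[60:230,310:500],None,fx=3.5,fy=3.5,interpolation=cv2.INTER_CUBIC)[:,:,::-1])
E
```

```text
Traceback (most recent call last):
  File "h.py", line 39, in pose
    p=B0+RB.apply(tip)+R.apply(G-TIP); r=R*RTC*(FLIP if flip else Rot.identity())
                                 ^^^
NameError: name 'TIP' is not defined. Did you mean: 'tip'?
```

```bash
sed -i 's/^G=.*/&; TIP=np.array([-5,0,67.])/' h.py; python3 - <<'E'
from h import *
robot.move_to(*pose((-60,Y,190),TH,0)); rep()
line((-9.5,Y,152),TH,80); robot.hold(.3); rep()
p,d=eyes.camera("scene"); np.savez("scene2.npz",p=p,d=d)
cv2.imwrite("pics/s2.png",cv2.resize(p[60:230,310:500],None,fx=3.5,fy=3.5,interpolation=cv2.INTER_CUBIC)[:,:,::-1])
E
```

```text
tip [-60.64 -19.81 189.92] rot zxy [-0.04  0.05 25.48] F [ 0.51  0.2  -2.83] w 0.128 t 7.06
 tip [ -9.74 -20.11 152.26] rot zxy [-3.000e-02 -1.000e-02  2.549e+01] F [-0.61  0.87 -2.87] w 0.125 t 8.3
```

View pics/s2.png

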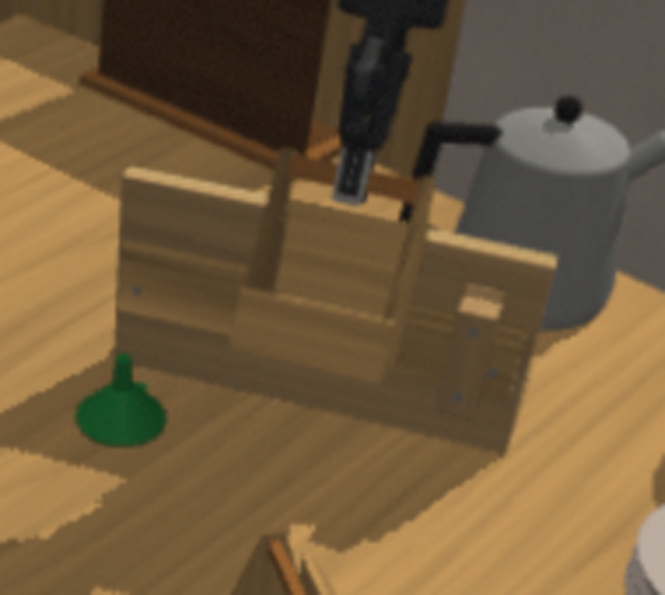

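Picture: the caddy is tilted in front of the board with the bar square to it. It sits well clear of the block (482,305 in the crop) and the funnel. The strip is hidden, so I'll find the board by touch above the lip.

```bash
python3 - <<'E'
from h import *
line((-11,Y,142),TH,60); robot.hold(.3); t0,f0=rep("a")
print(line((2,Y,142),TH,12,2.5)); t,f=rep("touch"); robot.hold(.1); rep("held")
E
```

```text
a tip [-10.93 -20.08 142.2 ] rot zxy [-0.000e+00 -2.000e-02  2.549e+01] F [ 0.53 -0.49 -3.6 ] w 0.125 t 8.97
True
touch tip [ -4.86 -19.77 141.39] rot zxy [ 0.03  0.06 25.58] F [-2.27 -0.3  -1.95] w 0.127 t 9.61
held tip [ -4.88 -19.54 140.64] rot zxy [ 0.04  0.12 25.57] F [-1.35 -0.45 -2.26] w 0.127 t 9.71
```

```bash
cat >> h.py <<'E'
B0=B0+RB.apply([-.9,0,0])
E
python3 - <<'E'
from h import *
line((-8,Y,142),TH,30); robot.hold(.1); rep("back")
h=line((-8,Y,129),TH,25,4); rep(f"z129 {h}")
if not h:
    h=line((-5.6,Y,121),TH,20,4); rep(f"z121 {h}")
    if not h:
        robot.hold(.2); rep("pre"); h=line((-4.8,Y,113),TH,8,3); rep(f"floor {h}"); robot.hold(.2); rep("held")
E
```

```text
back tip [ -7.96 -19.94 141.89] rot zxy [-0.000e+00  1.000e-02  2.549e+01] F [ 0.45 -0.39 -3.7 ] w 0.125 t 10.11
z129 False tip [ -8.   -19.99 129.02] rot zxy [-0.  -0.  25.5] F [ 0.09 -0.48 -2.75] w 0.126 t 10.78
z121 False tip [ -5.58 -19.92 120.92] rot zxy [1.000e-02 1.000e-02 2.551e+01] F [ 0.33  0.11 -3.22] w 0.128 t 11.34
pre tip [ -5.61 -20.05 121.14] rot zxy [-1.00e-02 -1.00e-02  2.55e+01] F [ 0.62  0.46 -2.96] w 0.126 t 11.54
floor True tip [ -5.61 -19.89 116.55] rot zxy [0.000e+00 1.000e-02 2.556e+01] F [-1.7   0.33  5.75] w 0.124 t 12.17
held tip [ -5.64 -19.91 116.55] rot zxy [0.000e+00 2.000e-02 2.556e+01] F [-1.64 -0.56  6.14] w 0.127 t 12.37
```

The floor is felt at 116.6 (117 expected), so the strip is fully down. Now the swing in, pivoting about the tip.

```bash
python3 - <<'E'
from h import *
for th in(20,15,10,6,3,1.5):
    h=line((-5.4,Y,116.8),th,16,10); t,f=rep(f"{th} {h}")
    if h: break
robot.hold(.2); rep("held")
E
```

```text
20 False tip [ -5.57 -19.94 116.66] rot zxy [-1.000e-02  1.000e-02  2.005e+01] F [-0.64 -0.12  0.65] w 0.126 t 12.96
15 False tip [ -5.51 -19.97 116.67] rot zxy [-1.000e-02  1.000e-02  1.502e+01] F [-1.38 -0.02 -1.19] w 0.125 t 13.54
10 False tip [ -5.45 -19.94 116.71] rot zxy [-1.000e-02  1.000e-02  1.002e+01] F [ 0.63  0.99 -1.24] w 0.126 t 14.12
6 False tip [ -5.49 -19.95 116.74] rot zxy [-0.01  0.01  6.02] F [-0.57  0.32 -2.01] w 0.129 t 14.62
3 False tip [ -5.46 -19.96 116.78] rot zxy [-0.02  0.01  3.01] F [ 1.51  0.17 -2.09] w 0.129 t 15.03
1.5 False tip [ -5.42 -19.95 116.74] rot zxy [-0.01  0.01  1.5 ] F [ 1.16 -0.42 -3.04] w 0.127 t 15.32
held tip [ -5.34 -19.96 116.79] rot zxy [0.01 0.   1.53] F [ 0.62  0.03 -3.39] w 0.129 t 15.52
```

```bash
python3 - <<'E'
from h import *
print(line((-5.4,Y,116),1.5,4,3)); rep("down")
h=line((-5.4,Y,116.2),-2,4,4); rep(f"swing {h}"); robot.hold(.4); rep("held")
p,d=eyes.camera("scene"); np.savez("scene3.npz",p=p,d=d)
cv2.imwrite("pics/s3.png",cv2.resize(p[80:220,320:490],None,fx=4,fy=4,interpolation=cv2.INTER_CUBIC)[:,:,::-1])
E
```

```text
True
down tip [ -5.62 -19.96 116.11] rot zxy [-0.    0.01  1.54] F [-2.76 -0.38  5.01] w 0.127 t 15.75
swing True tip [ -5.48 -19.95 116.2 ] rot zxy [-0.01  0.02  0.66] F [0.5  0.3  4.48] w 0.13 t 16.21
held tip [ -5.53 -19.94 116.12] rot zxy [-0.    0.02  0.71] F [0.28 0.98 5.39] w 0.128 t 16.61
```

View pics/s3.png

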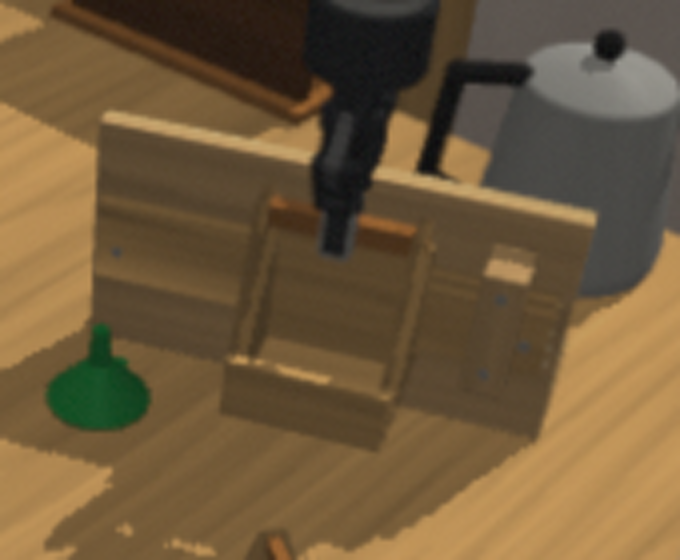

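Picture: the caddy hangs upright against the board, its foot under the cleat, with a gap to the block (510,270). I'll press once more lightly to confirm flatness, then slide.

```bash
python3 - <<'E'
from h import *
ty=lambda: RB.inv().apply(robot.get_state()["ft_torque"]).round(2)
print(ty()); h=line((-5.3,Y,116.4),-1.5,4,4); rep(f"press {h}"); print(ty()); robot.hold(.3); t,f=rep("held"); print(ty())
# ease off to neutral angle, slight down load, then slide slowly 12 mm
h=line((-5.3,Y,116.4),.3,6); robot.hold(.2); rep("eased"); print(ty())
for y in(Y-4,Y-8,Y-12):
    h=line((-5.3,y,116.4),.3,15,8); rep(f"slide {h}")
    if h: break
E
```

```text
[ 0.05 -0.26 -0.02]
press True tip [ -5.08 -19.96 116.64] rot zxy [ 0.01 -0.    0.28] F [0.72 0.43 3.86] w 0.128 t 16.93
[ 0.03 -0.15 -0.06]
held tip [ -5.12 -19.95 116.6 ] rot zxy [ 0.01 -0.    0.3 ] F [0.79 0.34 4.39] w 0.126 t 17.23
[ 0.1  -0.12 -0.05]
eased tip [ -5.12 -19.95 116.59] rot zxy [ 0.01 -0.    0.29] F [0.74 0.98 6.22] w 0.127 t 17.68
[ 0.16 -0.2  -0.  ]
slide True tip [ -5.2  -20.43 116.68] rot zxy [0.02 0.1  0.3 ] F [1.14 0.66 4.04] w 0.127 t 17.9
```

```bash
python3 - <<'E'
from h import *
robot.command_gripper(.3); robot.hold(.4); rep("open")
robot.command_gripper(0); robot.hold(.2); t,f=rep("regrip")
s=robot.get_state(); print(RB.inv().apply(s["ft_torque"]).round(2))
x,y,z=t
for k in range(1,4):
    h=line((x,y-5*k,z+.1),.3,15,12); t,f=rep(f"slide {h}")
    if h: break
robot.hold(.2); rep("held")
E
```

```text
open tip [ -5.13 -20.52 116.78] rot zxy [0.01 0.07 0.28] F [0.   0.81 0.15] w 0.302 t 18.59
regrip tip [ -5.17 -20.53 116.94] rot zxy [0.01 0.06 0.28] F [-0.69  0.03  1.93] w 0.13 t 19.06
[0.16 0.03 0.02]
slide True tip [ -5.34 -22.38 117.23] rot zxy [0.05 0.23 0.32] F [0.57 2.2  5.31] w 0.129 t 19.38
held tip [ -5.34 -22.38 117.18] rot zxy [0.05 0.21 0.32] F [-0.05  3.36  5.92] w 0.133 t 19.57
```

```bash
python3 - <<'E'
from h import *
t,f=rep("0"); x,y,z=t
for dz in(.2,.4,.6):
    line((-5.2,y,z+dz),.3,5); robot.hold(.15); t,f=rep(f"up{dz}")
    if f[2]<-0.5: break
z=z+dz
for k in range(1,4):
    h=line((-5.2,y-5*k,z),.3,10,12); t,f=rep(f"slide {h}")
    if h: break
robot.hold(.2); rep("held")
p,d=eyes.camera("scene"); np.savez("scene4.npz",p=p,d=d)
E
```

```text
0 tip [ -5.34 -22.38 117.18] rot zxy [0.05 0.21 0.32] F [-0.05  3.36  5.92] w 0.133 t 19.57
up0.2 tip [ -5.23 -22.37 116.96] rot zxy [-0.    0.02  0.3 ] F [ 0.73 -0.16 -2.02] w 0.131 t 20.01
slide False tip [ -5.22 -27.44 117.33] rot zxy [-0.   0.   0.3] F [ 0.26 -0.5  -3.7 ] w 0.125 t 20.66
slide False tip [ -5.21 -32.45 117.36] rot zxy [-0.  -0.   0.3] F [-0.24  0.08 -2.37] w 0.129 t 21.31
slide False tip [ -5.19 -37.44 117.38] rot zxy [-0.  -0.   0.3] F [ 0.49 -0.03 -4.03] w 0.125 t 21.96
held tip [ -5.22 -37.36 117.41] rot zxy [-0.  -0.   0.3] F [-0.12  0.1  -2.95] w 0.126 t 22.16
```

```bash
python3 - <<'E'
from h import *
z=117.2
h=line((-5.2,-48,z),.3,15,8); rep(f"near {h}"); robot.hold(.2); rep()
if not h:
    h=line((-5.2,-64,z),.3,6,5); rep(f"touch {h}"); robot.hold(.3); rep("held")
E
```

```text
near False tip [ -5.17 -48.04 117.15] rot zxy [-0.  -0.   0.3] F [ 0.49  0.09 -3.2 ] w 0.131 t 23.07
 tip [ -5.22 -47.99 117.24] rot zxy [-0.  -0.   0.3] F [-0.1   0.33 -1.56] w 0.127 t 23.27
touch True tip [ -5.26 -55.12 116.94] rot zxy [0.01 0.09 0.31] F [0.5  1.77 5.07] w 0.129 t 24.68
held tip [ -5.29 -55.13 116.95] rot zxy [0.01 0.08 0.31] F [0.3  1.16 5.71] w 0.133 t 24.98
```

```bash
python3 - <<'E'
from h import *
t,_=rep("0"); y=t[1]; z=117.25
line((-5.2,y,z),.3,5); robot.hold(.15); t,f=rep("raised"); f0=f[1]
for k in range(1,16):
    h=line((-5.2,y-.4*k,z),.3,6,9); robot.hold(.12); t,f=rep(f"{k} {h}")
    if h or f[1]-f0>6: break
E
```

```text
0 tip [ -5.29 -55.13 116.95] rot zxy [0.01 0.08 0.31] F [0.3  1.16 5.71] w 0.133 t 24.98
raised tip [ -5.19 -55.08 116.96] rot zxy [0.   0.02 0.3 ] F [ 0.63 -0.56 -2.44] w 0.127 t 25.59
1 False tip [ -5.21 -55.25 117.  ] rot zxy [0.   0.04 0.31] F [ 0.63  1.58 -1.88] w 0.126 t 25.96
2 False tip [ -5.28 -55.38 117.12] rot zxy [0.01 0.06 0.31] F [ 0.07  5.44 -1.37] w 0.127 t 26.32
3 False tip [ -5.33 -55.46 117.16] rot zxy [0.01 0.1  0.32] F [-0.99  7.19 -1.04] w 0.129 t 26.69
```

The end block is clearly felt: Fy rose from 0 to 7 N within 0.4 mm of tool travel, at the expected place. Releasing now.

```bash
python3 - <<'E'
from h import *
robot.hold(.3); rep("press")
robot.command_gripper(.34); robot.hold(.2); t,f=rep("open")
p=robot.get_state()["position"]
robot.line_to(p+[0,0,60],vel=60,until_force=6); rep("up")
robot.line_to(p+[0,0,110],vel=100)
robot.move_to([420,-60,330],(Rot.from_euler("z",CY)*RTC).as_rotvec()); robot.hold(.3); rep("away")
for n in("scene","top"):
    q,d=eyes.camera(n); np.savez(f"{n}5.npz",p=q,d=d)
A=cv2.resize(np.load("scene5.npz")["p"][80:220,330:480],None,fx=2.7,fy=2.7,interpolation=cv2.INTER_CUBIC)
B=cv2.resize(np.load("top5.npz")["p"][190:350,110:250],None,fx=2.36,fy=2.3625,interpolation=cv2.INTER_CUBIC)
k=min(len(A),len(B)); cv2.imwrite("pics/end.png",np.hstack([A[:k],B[:k]])[:,:,::-1])
E
```

```text
press tip [ -5.33 -55.44 117.13] rot zxy [0.01 0.1  0.31] F [-0.93  7.04 -0.33] w 0.127 t 26.99
open tip [ -5.19 -56.49 117.37] rot zxy [-0.   -0.02  0.3 ] F [0.26 0.09 0.48] w 0.344 t 27.51
up tip [ -5.22 -56.32 176.84] rot zxy [0.   0.04 0.31] F [ 0.37 -0.23 -0.75] w 0.337 t 28.66
away tip [-318.16  170.6   284.17] rot zxy [-2.794e+01  3.000e-02 -2.000e-02] F [-0.79 -1.06 -0.09] w 0.341 t 31.11
```

View pics/end.png

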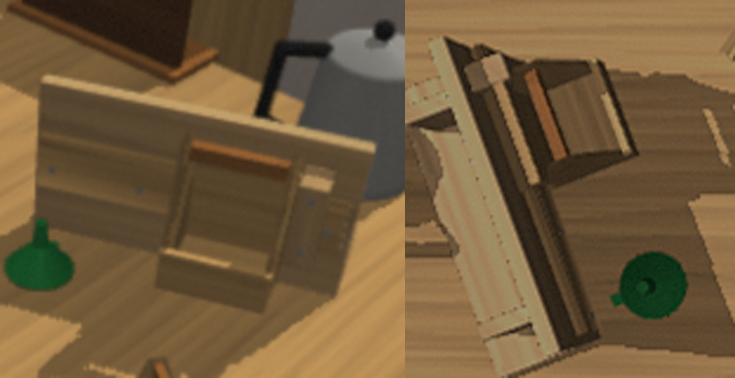

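Picture: the caddy hangs upright, its side at the block (scene crop 290,190; top crop 500,75), and the funnel is untouched. Last numeric check of the bar.

```bash
python3 - <<'E'
from h import *
for n,c in(("top",(165.5,238)),("scene",(419,139))):
    I=np.load(n+"5.npz")["p"]; lab=cv2.cvtColor(I,cv2.COLOR_RGB2LAB).astype(int); a=lab[...,1]
    u0,v0=int(c[0])-25,int(c[1])-25; m=(a[v0:v0+50,u0:u0+50]>138).astype(np.uint8)
    k,L,st,ce=cv2.connectedComponentsWithStats(m); i=1+st[1:,4].argmax()
    rc=cv2.minAreaRect(np.argwhere(L==i)[:,::-1].astype(np.float32)); bx=cv2.boxPoints(rc)+(u0,v0)
    l=[np.linalg.norm(bx[1]-bx[0]),np.linalg.norm(bx[2]-bx[1])]; q=[(bx[0]+bx[3])/2,(bx[1]+bx[2])/2] if l[0]>l[1] else [(bx[0]+bx[1])/2,(bx[2]+bx[3])/2]
    W=toboard(ray(n,[ce[i]+(u0,v0)]+q,188)); print(n,st[i,4],np.round(l,1),W.round(1).tolist())
    e=np.load(n+"0.npz")["p"]
s=robot.get_state(); print(s["time_s"])
E
```

```text
top 217 [ 5.6 39.4] [[-71.1, -55.6, 188.0], [-71.1, -102.8, 188.0], [-71.3, -9.0, 188.0]]
scene 114 [ 3.1 36.9] [[-68.9, -52.6, 188.0], [-68.8, -6.7, 188.0], [-69.1, -99.1, 188.0]]
31.2083
```

```bash
python3 -c "
from bench import close_job
print(close_job())"
```

```text
the job is handed in; nothing more can be done
None
```

The larger pine caddy is hanging on the cleat against the end block, released, and I handed the job in at about 31 s of the 69 s allowed. The hand-in reports no verdict, so success rests on my own checks.

**How it went:**
- I gripped the caddy by its bar and tipped it about 25°. I found the board by touch above the lip, then lowered the strip to the slot floor about 35 mm clear of the block.
- I swung the foot in, then opened the gripper for 0.4 s so the caddy could settle flat, and regripped.
- I slid it along until the force along the cleat rose from about 0 to 7 N within 0.4 mm of tool travel. I held that for 0.3 s and let go.

**Last checks:**
- **Bar position:** both camera views put the bar 69–71 mm in front of the board (70 expected) and parallel to it within about 0.3°.
- **Along the cleat:** the two views put the bar at −55.6 mm (top) and −52.6 mm (scene), with about −55.3 felt at contact. They disagree by about 3 mm, as they did at the start.
- **Gap to the block:** that spread is larger than the 2 mm tolerance, so the gap after release was not measured to 2 mm. It rests on the felt contact, plus the top view showing the side at the block face.

**Snags:** The first two slide attempts stopped early because I was pressing down a little too hard. Taking up the caddy's weight fixed that. The first touch on the block was mostly a vertical force, so I eased the load and repeated it more gently. The largest wrist force I read was about 8 N, and I touched nothing else.

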